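# Pack the carry crate: heavy jars below, tea packet on top

### The arm

A 6-joint arm with a two-finger parallel gripper is mounted at the origin on a cart in front of the work surface, level with it; the furniture and walls round the work are solid. World frame = base frame: x ahead of the robot, y to its left, z up, the work surface at z = 0. Lengths are in m, angles in degrees, forces in N, time in s.
With the tool pointing down it reaches from about 0.4 to 0.825 m from the base axis. Payload 7 kg.
Tool frame: the origin (TCP) lies on the centre line of the jaws, within the pads' length; the fingertips stand 19 mm ahead of it and the grasp point (between the pads) is the TCP; z points along the fingers, y is the line along which they close (so a half turn about z gives the same grasp; the last joint's range is limited). The gripper opens to 88 mm and grips with 3 to 60 N. Pads are 19 mm wide; open, the fingers measure 130 mm over their backs; the gripper's body (78 mm by 193 mm) begins 47 mm behind the grasp point.
Start: joints at [93.57, 20.546, 0.682, 0, -70.136, -16.507], TCP at [0.151, 0.658, 0.246] pointing down, gripper open.
Joint ranges: [-176.03, 176.03], [-82.01, 121.73], [-58.28, 71.71], [-173.87, 95.51], [-174.79, -0.11], [-173.66, 173.66]. Speed limits (degrees/s): [136.94, 136.94, 172.46, 180, 180, 180].

### API

Orientations are given as [roll, pitch, yaw] about the fixed x, y, z axes, in that order (R = Rz(yaw) Ry(pitch) Rx(roll)).
In Python, from plant import * gives the robot as it stands. The module is installed in compiled form; this text tells all that it offers.
- The arm moves only by the tool play_rows, never from a script. Its argument "deltas" is a list of rows, each a list of 6 numbers: the shift along the world's x, y, z scaled (see below), then the turn, a rotation vector about the world's x, y, z scaled (see below). A call has 1 to 10 rows; each row shifts and turns the commanded pose from where the row before left it; what a row does not reach is not made up. The controller multiplies each number of a shift by 800 mm and each number of a turn by 180 degrees. A row lasts 1/10 s, in which the tool goes at most 50 mm and 8.59 degrees, less where a joint would pass 70% of its speed; a pose out of reach is approached as far as the arm can. A call with a number of a shift or a turn outside -1 to 1 is refused whole. A call with a gripper value outside its range is refused whole. "gripper" is the gripper command: -1 is shut, 1 is fully open, values between are in proportion, set as the call begins (left out, the last holds). The fingers move at their own pace and stop on an object; the grip force is fixed at half the most. Time passes only in rows, so rows that do not move let the fingers close. It gives the time, the measured TCP pose, the force, the opening and the grip force at its end, in the units of the state.
- get_obs(): the state, without advancing time (a new reading comes with each control period).
- snapshot(name): name is "scene" or "side" or "wrist"; returns (picture, depth): 384x512x3 uint8, blue, green, red; 384x512 float32, m along the optical axis (not along the pixel's ray), 0 where there is no reading.
- camera_model(name): a dict with "fx", "fy", "cx", "cy" (pixels), "world_to_cam" (4x4, takes a point from world to camera coordinates). Camera axes: x right, y down, z forward; pixel columns grow to the right and rows downward; lengths in m; the calibration is good to about 2 mm. A picture is of the moment at which its call begins: read the wrist's pose just before it. camera_model takes no time and is no camera call; for the wrist camera it gives the pose at the moment of the call.
- close_job(): hands the job in; it is judged then, once.
The state is a dict: "clock": time; "joint_pos": joint angles; "qvel": joint speeds; "tau": joint torques, N m; "tool_pos": TCP position; "orientation": TCP orientation; "force": force on the tool from outside, world axes, zero at the start; "moment": the same for the moment, N m; "opening": finger opening in m; "gripper_force": force on a finger pad.
Only numpy, scipy, OpenCV 4.12 (cv2) and the standard library are available. Lean on these libraries where they do the work, as an engineer would, in place of code of your own. Each camera call takes 0.05 s, during which the arm holds its last target. There are 200 camera calls.

### The job

Pack the open wooden crate for carrying, heaviest things lowest: first stand both white stoneware jars upright on the crate's floor, side by side, then lay the light tea packet flat on top, resting level across both jar caps and right way up. Set each thing down rather than dropping it, and leave the timer, garlic bulb and tin where they are.

Things in the scene. Friction and masses are not known exactly. Their poses are not given: they have to be found in the camera images.
- crate: open-topped slatted pale wooden crate, fixed to the worktop, outside 176 mm (its x) x 205 mm (its y, the long way) x 125 mm tall, walls and floor 8 mm thick (inside 160 x 189 mm, with a 16 mm square post in each inner corner; the top of the floor is 8 mm above the underside); origin at the centre of its underside, z up
- jar_a_center (a point): a square white stoneware jar with its cap fixed on, full and heavy (about 0.3 to 0.6 kg), 62 x 62 mm body with upright flat sides to about 65 mm up, then a rounded shoulder, flat 52 mm square cap, 98 mm tall in all; this point is its centre, 49 mm above its underside; x and y are square to its flat sides, z is up the jar. The two jars are alike and interchangeable.
- jar_b_center (a point): a square white stoneware jar with its cap fixed on, full and heavy (about 0.3 to 0.6 kg), 62 x 62 mm body with upright flat sides to about 65 mm up, then a rounded shoulder, flat 52 mm square cap, 98 mm tall in all; this point is its centre, 49 mm above its underside; x and y are square to its flat sides, z is up the jar. The two jars are alike and interchangeable.
- packet_center (a point): a light cardboard tea packet, pale green and white, 70 mm (its x) x 126 mm (its y, the long way) x 73 mm tall, about 0.1 kg; this point is its centre, 36.5 mm above its underside; z is up. It starts the right way up and is gripped across its 70 mm width
- timer_center (a point): bystander: red and white round kitchen timer, 63 mm across, 58 mm tall; its centre, 29 mm up
- garlic_center (a point): bystander: garlic bulb, 52 mm; its centre, 26 mm up
- tin_center (a point): bystander: food tin, 76 mm across, 58 mm tall; its centre, 29 mm up
There are look-alikes about, which are no part of the job. Leave any yellow look-alike of the part that bears jar_b_center alone.

How it is judged (in metres and radians):
On the way, in this order (a step that is already met when the one before it is completed fails the run):
1. both jars stand upright on the crate's floor, before the packet is laid on them (x of jar_a_center in the frame of crate between -0.08 and 0.08 m and y of jar_a_center in the frame of crate between -0.095 and 0.095 m and z of jar_a_center in the frame of crate between 0.049 and 0.065 m and angle between each of jar_a_center, jar_b_center's own z axis and vertical below 0.12 rad and x of jar_b_center in the frame of crate between -0.08 and 0.08 m and y of jar_b_center in the frame of crate between -0.095 and 0.095 m and z of jar_b_center in the frame of crate between 0.049 and 0.065 m and not (contact force between packet and jar_a above 0.02 N and contact force between packet and jar_b above 0.02 N)), for 0.2 s.
2. the packet rests level across both jars (x of jar_a_center in the frame of crate between -0.08 and 0.08 m and y of jar_a_center in the frame of crate between -0.095 and 0.095 m and z of jar_a_center in the frame of crate between 0.049 and 0.065 m and angle between each of jar_a_center, jar_b_center, packet_center's own z axis and vertical below 0.12 rad and x of jar_b_center in the frame of crate between -0.08 and 0.08 m and y of jar_b_center in the frame of crate between -0.095 and 0.095 m and z of jar_b_center in the frame of crate between 0.049 and 0.065 m and x of packet_center in the frame of crate between -0.06 and 0.06 m and y of packet_center in the frame of crate between -0.08 and 0.08 m and z of packet_center in the frame of crate between 0.132 and 0.152 m and contact force between packet and jar_a above 0.02 N and contact force between packet and jar_b above 0.02 N), for 0.2 s.
At the end, for the whole second after the job is handed in: both jars stand on the crate's floor (within about 8 mm of height, tilted under 0.12 rad); the packet, right way up, rests on both of them inside the crate's outline (tilted under 0.12 rad, its centre 132 to 152 mm above the crate's underside, touching both jars); all three at rest (all of step 2 and linear speed of each of jar_a, jar_b, packet below 0.03 m/s).
It fails at once if a jar or the packet falls freely from more than about 25 mm ((linear speed of jar_a above 0.7 m/s and contact force between the fingers and jar_a below 0.1 N) or (linear speed of jar_b above 0.7 m/s and contact force between the fingers and jar_b below 0.1 N) or (linear speed of packet above 0.7 m/s and contact force between the fingers and packet below 0.1 N)).
It fails at once if the timer, garlic bulb or tin is moved by more than 30 mm (distance of any of timer_center, garlic_center, tin_center from where it was at the start of the episode above 0.03 m).
It also fails if it takes over 67 s, if anything falls off the work surface, if the arm or the gripper's body presses on something with over 40 N, if the wrist force passes 120 N, or if a joint passes its speed limit or range.

## Working session

There is one attempt and no reset: what is moved stays moved. The work goes in short steps, Python scripts to look and compute and a tool call to move; the robot and the scene stay as the last step left them, time stands still between calls to the robot, and variables do not carry over. Pictures are saved under pics/ and viewed, at most 10 in all, crops included, and the job is handed in when it is done.

Besides the shell and the picture viewer there is one more tool, called after "Request:" as name([rows], argument=value, ...), one row to a line, values as JSON. play_rows: Moves the arm, as the interface text tells. Its arguments: {"type":"object","properties":{"deltas":{"type":"array","items":{"type":"array","items":{"type":"number","minimum":-1,"maximum":1}}},"gripper":{"type":"number"}},"required":["deltas"]}

```bash
mkdir -p pics
cat > h.py <<'E'
from plant import *
import numpy as np, cv2
def cloud(n):
    m=camera_model(n); p,d=snapshot(n)
    T=np.linalg.inv(np.array(m["world_to_cam"]))
    v,u=np.mgrid[0:384,0:512]
    P=np.stack([(u-m["cx"])/m["fx"]*d,(v-m["cy"])/m["fy"]*d,d],-1)@T[:3,:3].T+T[:3,3]
    P[d==0]=np.nan
    return p,P
E
python3 - <<'E'
from h import *
o=get_obs(); print(o["clock"],o["tool_pos"],o["orientation"],o["opening"],o["force"])
a,P=cloud("scene"); b,Q=cloud("side")
np.savez("first.npz",a=a,P=P,b=b,Q=Q)
cv2.imwrite("pics/scene.png",cv2.resize(a,(768,576))); cv2.imwrite("pics/side.png",cv2.resize(b,(768,576)))
E
```

```text
0.0 [0.15103002 0.65741873 0.24463749] [ 1.79906822e+02 -8.89408005e-03 -1.29411543e+01] 0.08767220187041819 [0.44322647 0.03913999 0.15089889]
```

View pics/scene.png

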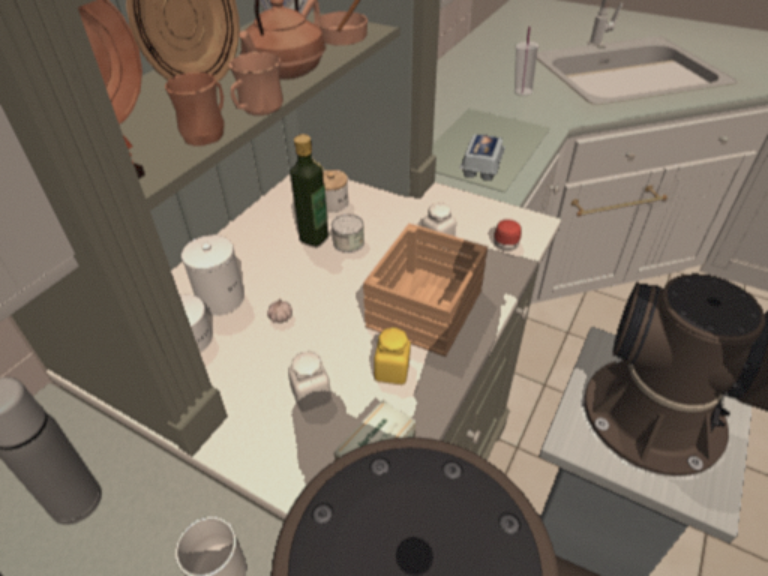

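View pics/side.png

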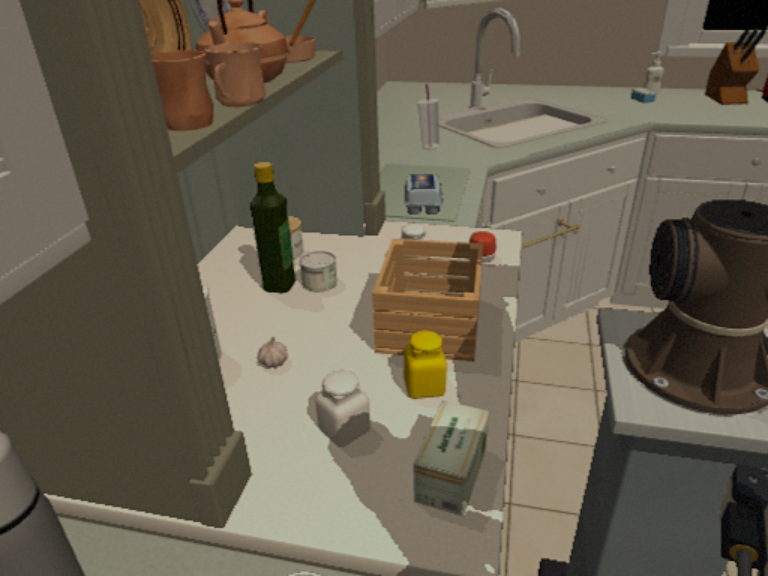

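Candidates for a jar, in pixels of the enlarged scene view:
- White square jar at (308,378), which matches side view (343,405).
- White jar behind the crate at (440,220), which matches side view (413,233).
- Yellow look-alike at (393,355), to be left alone.
- Canisters at (212,275) and (190,325), round and larger, so not jars.
- Labelled tin at (348,232), a bystander, and a lidded pot at (333,190).

The packet is at side view (452,455). The crate is at scene view (425,285).

Run:
```python
from h import *
f=np.load("first.npz")
for n,p,P in (("scene",f["a"],f["P"]),("side",f["b"],f["Q"])):
    z=P[...,2]
    print(n)
    boxes={"scene":dict(jarA=(285,348,335,410),jarB=(418,200,460,240),yel=(370,325,415,385),crate=(355,222,495,352),timer=(490,218,525,252),garlic=(262,295,298,325),tin=(330,212,366,252),bottle=(290,160,330,248)),
     "side":dict(jarA=(312,370,372,442),jarB=(398,222,430,240),yel=(400,328,450,400),crate=(370,236,488,360),packet=(410,400,492,512),timer=(468,230,498,260),garlic=(255,335,290,370),tin=(298,250,340,292),bottle=(248,180,296,294))}[n]
    for k,(x0,y0,x1,y1) in boxes.items():
        s=np.s_[int(y0/1.5):int(y1/1.5),int(x0/1.5):int(x1/1.5)]
        q=P[s].reshape(-1,3); q=q[np.isfinite(q[:,2])]
        lo,hi={"jarA":(.092,.106),"jarB":(.092,.106),"yel":(.092,.106),"crate":(.118,.132),"packet":(.067,.08)}.get(k,(.015,.4))
        t=q[(q[:,2]>lo)&(q[:,2]<hi)]
        if len(t)<8: print(k,len(t),q[:,2].min(),q[:,2].max()); continue
        r=cv2.minAreaRect((t[:,:2]*1000).astype(np.float32))
        print(k,len(t),"med z %.3f"%np.median(t[:,2]),"max %.3f"%q[:,2].max(),"min",t[:,:2].min(0).round(3),"max",t[:,:2].max(0).round(3),"rect",np.round(r[0]),np.round(r[1]),round(r[2],1))
```

```text
scene
jarA 239 med z 0.096 max 0.100 min [0.525 0.235] max [0.575 0.287] rect [550. 261.] [49. 48.] 29.5
jarB 111 med z 0.096 max 0.127 min [ 0.509 -0.269] max [ 0.562 -0.126] rect [ 536. -197.] [ 47. 143.] 2.8
yel 202 med z 0.096 max 0.101 min [0.422 0.116] max [0.471 0.164] rect [448. 142.] [48. 48.] 27.8
crate 796 med z 0.124 max 0.128 min [ 0.375 -0.145] max [0.56  0.072] rect [467. -36.] [178. 210.] 2.9
timer 278 med z 0.047 max 0.061 min [ 0.364 -0.344] max [ 0.425 -0.283] rect [ 396. -312.] [57. 59.] 60.8
garlic 189 med z 0.032 max 0.052 min [0.69  0.109] max [0.737 0.157] rect [712. 137.] [49. 43.] 35.9
tin 415 med z 0.052 max 0.060 min [ 0.683 -0.183] max [ 0.761 -0.104] rect [ 722. -143.] [74. 76.] 29.6
bottle 1291 med z 0.116 max 0.229 min [ 0.769 -0.377] max [ 1.022 -0.082] rect [ 878. -233.] [107. 359.] 39.8
side
jarA 284 med z 0.096 max 0.099 min [0.524 0.236] max [0.574 0.283] rect [550. 259.] [48. 49.] 34.6
jarB 84 med z 0.095 max 0.125 min [ 0.515 -0.27 ] max [ 0.56  -0.224] rect [ 538. -246.] [45. 45.] 87.3
yel 210 med z 0.096 max 0.099 min [0.423 0.115] max [0.471 0.164] rect [446. 139.] [48. 47.] 80.8
crate 745 med z 0.124 max 0.127 min [ 0.373 -0.144] max [0.559 0.07 ] rect [466. -37.] [176. 210.] 2.7
packet 1696 med z 0.074 max 0.079 min [0.339 0.25 ] max [0.423 0.38 ] rect [380. 314.] [126.  69.] 81.5
timer 301 med z 0.055 max 0.126 min [ 0.365 -0.341] max [ 0.423 -0.081] rect [ 386. -211.] [ 57. 259.] 4.7
garlic 255 med z 0.031 max 0.051 min [0.689 0.114] max [0.736 0.158] rect [711. 137.] [47. 39.] 22.7
tin 490 med z 0.051 max 0.060 min [ 0.684 -0.247] max [ 0.805 -0.106] rect [ 739. -185.] [ 74. 166.] 22.8
bottle 1952 med z 0.115 max 0.243 min [ 0.769 -0.38 ] max [ 0.985 -0.084] rect [ 846. -250.] [121. 357.] 28.6
```

Run:
```python
from h import *
f=np.load("first.npz"); Q=f["Q"]; P=f["P"]
for u,v in ((245,450),(190,510),(215,350),(170,150),(160,60),(340,60),(375,190),(520,240)): print("side",u,v,Q[int(v/1.5),int(u/1.5)].round(3))
for u,v in ((220,410),(180,450),(60,150),(435,180),(550,225)): print("scene",u,v,P[int(v/1.5),int(u/1.5)].round(3))
# all tall points near the work
for A in (P,Q):
    q=A.reshape(-1,3); q=q[(q[:,2]>.15)&(q[:,2]<.7)&(q[:,0]<.95)&(q[:,0]>.3)&(abs(q[:,1])<.6)]
    print(len(q)); 
    h,_,_=np.histogram2d(q[:,0],q[:,1],bins=[np.arange(.3,1,.1),np.arange(-.6,.61,.1)]); print(h.astype(int))
# jar A body faces
for A,b in ((P,(285,348,335,410)),(Q,(312,370,372,442))):
    s=A[int(b[1]/1.5):int(b[3]/1.5),int(b[0]/1.5):int(b[2]/1.5)].reshape(-1,3); t=s[(s[:,2]>.012)&(s[:,2]<.06)]
    print(len(t),cv2.minAreaRect((t[:,:2]*1000).astype(np.float32)))
```

```text
side 245 450 [0.651 0.372 0.051]
side 190 510 [0.693 0.456 0.023]
side 215 350 [0.662 0.372 0.218]
side 170 150 [0.662 0.373 0.463]
side 160 60 [0.76  0.206 0.513]
side 340 60 [ 0.708 -0.352  0.41 ]
side 375 190 [ 0.665 -0.439  0.097]
side 520 240 [ 0.31  -0.42  -0.002]
scene 220 410 [0.652 0.382 0.039]
scene 180 450 [0.68  0.46  0.001]
scene 60 150 [0.661 0.446 0.571]
scene 435 180 [ 0.678 -0.53  -0.034]
scene 550 225 [ 0.328 -0.438 -0.002]
44994
[[    0     0     0     0     0     0     0     0     0     0     0     0]
 [    0     0     0     0     0     0     0     0     0     0     0     0]
 [    0     0     0     0     0     0     0     0     0     0     0     0]
 [    0   835  1179     0     0     0     6     0     0  3789 11696  1450]
 [   22    38  2338   739   910  2065  1670  1607  1670   397  3468  1347]
 [    0     0  1126   132    72  1130  1239  1263   491     0   859     1]]
52468
[[    0     0     0     0     0     0     0     0     0     0     0     0]
 [    0     0     0     0     0     0     0     0     0     0     0     0]
 [    0     0     0     0     0     0     0     0     0     0     0     0]
 [   62   618  1491     0     0     0    21     0     0  3692 15379  4117]
 [    0    54  3054   539   632  1575  1700  1405  1418     2  7444  2002]
 [    0     0  1853     0   114  1152   131     0     0     0  3130     0]]
294 ((542.9888916015625, 278.7476501464844), (77.02133178710938, 39.569183349609375), 18.88475227355957)
572 ((545.0581665039062, 278.667236328125), (78.38507843017578, 39.783748626708984), 12.15074634552002)
```

Request:
play_rows([
  [0.04,-0.04,0,0,0,-0.04],
  [0.04,-0.04,0,0,0,-0.04],
  [0.04,-0.04,0,0,0,-0.04],
  [0.04,-0.04,0,0,0,-0.04],
  [0.04,-0.04,0,0,0,-0.04],
  [0.04,-0.04,0,0,0,-0.04],
  [0.04,-0.04,0,0,0,-0.04],
  [0.04,-0.04,0,0,0,-0.04],
  [0.04,-0.04,0,0,0,-0.04],
  [0.04,-0.04,0,0,0,-0.04],
], gripper=1)

```text
clock: 1.1
tool_pos: [0.472, 0.3362, 0.2454]
orientation: [180.0, -0.0, -85.2]
force: [1.4, 0.4, 0.7]
opening: 0.0879
gripper_force: 0.0
```

Request:
play_rows([
  [0.04,-0.04,0,0,0,-0.0111],
  [0.04,-0.04,0,0,0,0],
  [0,0,0,0,0,0],
  [0,0,0,0,0,0],
])

```text
clock: 1.5
tool_pos: [0.5356, 0.2726, 0.2449]
orientation: [179.9, -0.0, -87.1]
force: [-0.0, -0.1, -0.0]
opening: 0.0881
gripper_force: 0.0
```

Run:
```python
from h import *
o=get_obs(); print(o["clock"],o["tool_pos"],o["orientation"],o["joint_pos"],o["force"])
a,P=cloud("wrist"); np.savez("wA.npz",a=a,P=P); cv2.imwrite("pics/wA.png",a)
print(np.linalg.inv(camera_model("wrist")["world_to_cam"]).round(3))
b,Q=cloud("side"); c,R=cloud("scene"); np.savez("second.npz",a=c,P=R,b=b,Q=Q)
```

```text
1.5 [0.53555163 0.27262615 0.24487135] [ 1.79937984e+02 -3.54526117e-02 -8.70873239e+01] [ 4.55808318e+01  1.37013283e+01 -9.05349096e+00 -1.73021734e-02
 -6.73148097e+01 -4.26614923e+01] [-0.03015241 -0.06423316 -0.04158247]
[[-0.999 -0.05  -0.014  0.54 ]
 [-0.052  0.964  0.262  0.203]
 [ 0.001  0.262 -0.965  0.384]
 [ 0.     0.     0.     1.   ]]
```

View pics/wA.png

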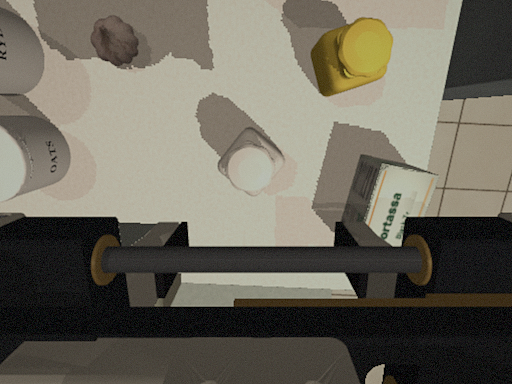

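The close wrist view shows white jar A at (250,165), turned to a diagonal. The yellow look-alike is at (355,55), the packet at (395,195) and the garlic at (115,40). I'll measure jar A's yaw next.

Run:
```python
from h import *
def rects(P,c,r=.06):
    q=P.reshape(-1,3); q=q[np.isfinite(q[:,2])]; q=q[np.hypot(q[:,0]-c[0],q[:,1]-c[1])<r]
    for lo,hi in ((.02,.2),(.03,.07),(.05,.2),(.06,.09),(.092,.2)):
        t=q[(q[:,2]>lo)&(q[:,2]<hi)]
        if len(t)<10: continue
        R=cv2.minAreaRect((t[:,:2]*1000).astype(np.float32)); print(lo,hi,len(t),np.round(R[0],1),np.round(R[1],1),round(R[2],1))
        # min-extent (98 pct) yaw
    t=q[(q[:,2]>.03)]
    hull=cv2.convexHull((t[:,:2]*1000).astype(np.float32))[:,0]; e=np.roll(hull,-1,0)-hull; L=np.hypot(*e.T); i=np.argsort(-L)[:5]
    print("edges",[(round(float(L[k])),round(float(np.degrees(np.arctan2(e[k,1],e[k,0]))%90),1)) for k in i])
f=np.load("wA.npz"); print("wrist A"); rects(f["P"],(.55,.26))
f=np.load("first.npz"); print("scene A"); rects(f["P"],(.55,.26)); print("side A"); rects(f["Q"],(.55,.26))
print("scene B"); rects(f["P"],(.537,-.247)); print("side B"); rects(f["Q"],(.537,-.247))
print("pk"); rects(f["Q"],(.38,.314),.1)
```

```text
wrist A
0.02 0.2 2867 [550.3 255.4] [61.  60.9] 53.5
0.03 0.07 923 [550.3 255.4] [61.  60.9] 53.5
0.05 0.2 2808 [550.3 255.5] [61.  60.8] 53.5
0.06 0.09 879 [550.1 255.9] [60.3 60. ] 53.6
0.092 0.2 1803 [550.  256.1] [49.4 49.3] 32.9
edges [(60, 70.0), (53, 15.7), (48, 22.0), (39, 40.8), (37, 78.8)]
scene A
0.02 0.2 759 [550.3 261. ] [61.8 63.2] 54.7
0.03 0.07 359 [550.3 261. ] [61.8 63.2] 54.7
0.05 0.2 584 [550.4 260.7] [61.8 62.3] 54.0
0.06 0.09 254 [550.3 260.5] [60.1 60.2] 51.4
0.092 0.2 239 [550. 261.] [49.  47.9] 29.5
edges [(28, 54.7), (26, 30.4), (26, 54.0), (23, 54.7), (22, 39.7)]
side A
0.02 0.2 1209 [548.  261.4] [60.8 59.9] 53.4
0.03 0.07 622 [548.4 261.2] [60.7 59. ] 53.4
0.05 0.2 856 [548.5 261.1] [60.6 58.8] 53.6
0.06 0.09 420 [548.4 261.1] [58.5 57.7] 51.7
0.092 0.2 284 [550.  259.1] [48.1 49.1] 34.6
edges [(34, 53.0), (33, 53.4), (24, 65.0), (20, 49.7), (20, 12.3)]
scene B
0.02 0.2 343 [ 538.3 -246.6] [58.6 63.3] 73.7
0.03 0.07 164 [ 533.7 -233.7] [77.4 44.3] 20.2
0.05 0.2 314 [ 536.9 -244.4] [56.1 60.9] 70.6
0.06 0.09 161 [ 539.4 -243. ] [51.1 61.1] 78.1
0.092 0.2 94 [ 538.  -247.5] [47.4 42.8] 5.5
edges [(38, 73.7), (35, 77.4), (23, 71.8), (21, 38.3), (21, 78.3)]
side B
0.02 0.2 187 [ 534.9 -245.5] [56.1 54.3] 76.3
0.03 0.07 24 [ 520.7 -237. ] [61.7 27.9] 47.4
0.05 0.2 169 [ 535.4 -247.9] [51.8 52.1] 76.3
0.06 0.09 70 [ 527.8 -240. ] [61.6 32. ] 27.7
0.092 0.2 84 [ 537.7 -245.9] [45.4 45.1] 87.3
edges [(36, 2.4), (29, 73.9), (23, 76.3), (15, 70.9), (14, 36.2)]
pk
0.02 0.2 2484 [379.9 314.2] [128.3  69.6] 81.5
0.03 0.07 691 [356.9 330.7] [142.3  60.7] 53.1
0.05 0.2 1997 [380.3 314.8] [126.5  68.9] 81.5
0.06 0.09 1824 [380.4 314.8] [126.5  68.7] 81.5
edges [(92, 81.5), (50, 84.7), (28, 80.1), (24, 80.9), (21, 83.8)]
```

Request:
play_rows([
  [0.0036,-0.0035,0,0,0,-0.0438],
  [0.0036,-0.0035,0,0,0,-0.0438],
  [0.0036,-0.0035,0,0,0,-0.0438],
  [0.0036,-0.0035,0,0,0,-0.0438],
  [0.0036,-0.0035,0,0,0,-0.0438],
  [0,0,-0.03,0,0,0],
  [0,0,-0.03,0,0,0],
  [0,0,-0.03,0,0,0],
  [0,0,0,0,0,0],
])

```text
clock: 2.55
tool_pos: [0.5471, 0.2599, 0.1704]
orientation: [179.9, -0.3, -126.3]
force: [-0.5, -0.5, -0.3]
opening: 0.0874
gripper_force: 0.0
```

Request:
play_rows([
  [0,0,-0.03,0,0,0],
  [0,0,-0.03,0,0,0],
  [0,0,-0.03,0,0,0],
  [0,0,-0.02,0,0,0],
  [0,0,-0.0175,0,0,0],
  [0,0,0,0,0,0],
])

```text
clock: 3.15
tool_pos: [0.5488, 0.26, 0.0706]
orientation: [180.0, -0.1, -126.3]
force: [-1.2, 0.1, 0.2]
opening: 0.0876
gripper_force: 0.0
```

Request:
play_rows([
  [0,0,0,0,0,0],
  [0,0,0,0,0,0],
  [0,0,0,0,0,0],
  [0,0,0,0,0,0],
  [0,0,0,0,0,0],
  [0,0,0,0,0,0],
  [0,0,0,0,0,0],
], gripper=-1)

```text
clock: 3.85
tool_pos: [0.55, 0.26, 0.0723]
orientation: [-180.0, 0.1, -126.3]
force: [0.2, -0.7, 5.8]
opening: 0.059
gripper_force: 30.0
```

The opening is 59 mm and there is upward force, so the pads may be riding on the shoulder. I'll regrip a little lower.

Request:
play_rows([
  [0,0,0,0,0,0],
  [0,0,0,0,0,0],
  [0,0,0,0,0,0],
  [0,0,-0.007,0,0,0],
  [0,0,0,0,0,0],
], gripper=1)

```text
clock: 4.35
tool_pos: [0.549, 0.2595, 0.0649]
orientation: [180.0, -0.1, -126.4]
force: [-0.4, 0.2, -0.3]
opening: 0.0868
gripper_force: 0.0
```

Request:
play_rows([
  [0,0,0,0,0,0],
  [0,0,0,0,0,0],
  [0,0,0,0,0,0],
  [0,0,0,0,0,0],
  [0,0,0,0,0,0],
  [0,0,0,0,0,0],
  [0,0,0,0,0,0],
], gripper=-1)

```text
clock: 5.05
tool_pos: [0.5496, 0.2598, 0.066]
orientation: [-180.0, 0.0, -126.4]
force: [0.2, -0.1, -0.5]
opening: 0.0602
gripper_force: 29.9
```

Request:
play_rows([
  [0,0,0.005,0,0,0],
  [0,0,0.005,0,0,0],
  [0,0,0.01,0,0,0],
  [0,0,0,0,0,0],
  [0,0,0,0,0,0],
])

```text
clock: 5.55
tool_pos: [0.5496, 0.26, 0.0823]
orientation: [-180.0, 0.0, -126.4]
force: [-0.2, -0.5, -4.4]
opening: 0.0603
gripper_force: 29.9
```

Run:
```python
from h import *
o=get_obs(); print(o["tool_pos"],o["force"],o["moment"],o["opening"])
b,Q=cloud("side")
cv2.imwrite("pics/lift.png",cv2.resize(b[200:330,180:340],(640,520)))
```

```text
[0.54960125 0.25997834 0.08232819] [-0.15892804 -0.47254614 -4.41087803] [ 0.12687875 -0.06580298 -0.01480918] 0.06033127090878298
```

View pics/lift.png

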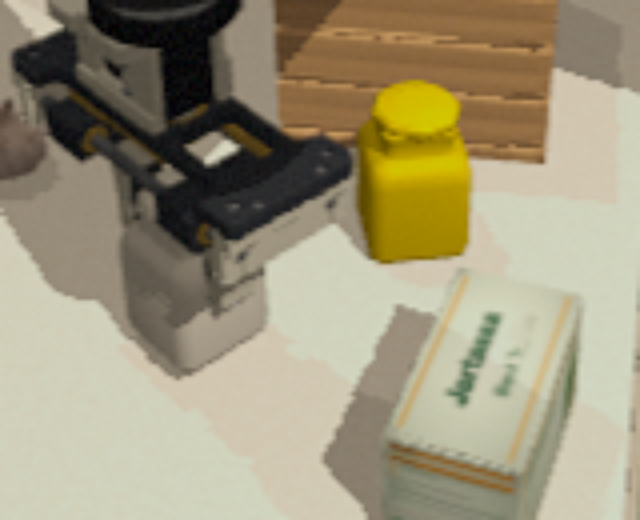

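Jar A is held upright and lifted (4.4 N, about 0.45 kg). I'll carry it over the crate.

Request:
play_rows([
  [0,0,0.028,0,0,0],
  [0,0,0.028,0,0,0],
  [0,0,0.028,0,0,0],
  [0,0,0.028,0,0,0],
  [0,0,0.028,0,0,0],
  [0,0,0.028,0,0,0],
  [0,0,0,0,0,0],
])

```text
clock: 6.3
tool_pos: [0.5509, 0.2607, 0.2196]
orientation: [-179.9, 0.3, -126.3]
force: [0.5, 0.7, -3.5]
opening: 0.0601
gripper_force: 29.9
```

Request:
play_rows([
  [-0.0106,-0.0324,0,0,0,0.0217],
  [-0.0106,-0.0324,0,0,0,0.0217],
  [-0.0106,-0.0324,0,0,0,0.0217],
  [-0.0106,-0.0324,0,0,0,0.0217],
  [-0.0106,-0.0324,0,0,0,0.0217],
  [-0.0106,-0.0324,0,0,0,0.0217],
  [-0.0106,-0.0324,0,0,0,0.0217],
  [-0.0106,-0.0324,0,0,0,0.0217],
  [-0.0106,-0.0324,0,0,0,0.0217],
  [-0.0106,-0.0324,0,0,0,0.0217],
])

```text
clock: 7.3
tool_pos: [0.4635, -0.0004, 0.2152]
orientation: [179.9, -0.0, -87.1]
force: [0.6, 1.0, -4.1]
opening: 0.0601
gripper_force: 29.9
```

Request:
play_rows([
  [0,0,0,0,0,0],
  [0,0,0,0,0,0],
  [0,0,0,0,0,0],
  [0,0,0,0,0,0],
])

```text
clock: 7.7
tool_pos: [0.4649, 0.0012, 0.216]
orientation: [180.0, -0.0, -87.3]
force: [0.4, 0.3, -4.2]
opening: 0.0601
gripper_force: 29.9
```

Run:
```python
from h import *
o=get_obs(); print(o["clock"],o["tool_pos"],o["orientation"],o["joint_pos"].round(1) if hasattr(o["joint_pos"],"round") else o["joint_pos"])
for n in("side","scene"):
    b,Q=cloud(n); cv2.imwrite(f"pics/over_{n}.png",cv2.resize(b[120:300,180:360],(600,600)))
    q=Q.reshape(-1,3); 
    # lowest jar points: white pixels near the tool
    hsv=cv2.cvtColor(b,cv2.COLOR_BGR2HSV).reshape(-1,3)
    m=(np.hypot(q[:,0]-.465,q[:,1]-.0)<.05)&(q[:,2]>.135)&(q[:,2]<.26)&(hsv[:,1]<70); print(n,m.sum(),q[m].min(0).round(3) if m.any() else "",q[m].max(0).round(3) if m.any() else "")
```

```text
7.7 [0.46486975 0.00116186 0.21599417] [ 1.79974237e+02 -4.03499486e-03 -8.72801121e+01] [ 24.5   1.7 -27.3  -0.  -61.  -21.8]
side 1268 [ 0.417 -0.027  0.15 ] [0.513 0.034 0.259]
scene 942 [ 0.418 -0.022  0.153] [0.511 0.037 0.26 ]
```

View pics/over_side.png

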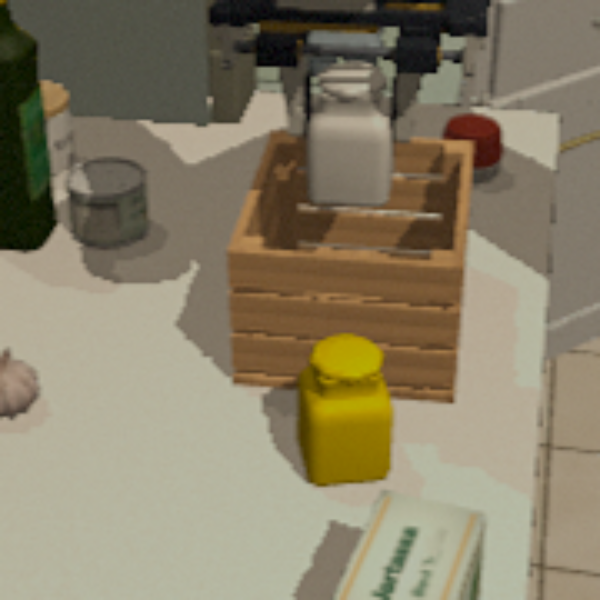

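The jar is centred over the near half of the crate, its underside at 0.150 and clear of the walls. I'll lower it next.

Request:
play_rows([
  [0,0,-0.025,0,0,0],
  [0,0,-0.025,0,0,0],
  [0,0,-0.025,0,0,0],
  [0,0,-0.025,0,0,0],
  [0,0,-0.025,0,0,0],
  [0,0,-0.025,0,0,0],
  [0,0,-0.01,0,0,0],
  [0,0,-0.0075,0,0,0],
  [0,0,0,0,0,0],
  [0,0,0,0,0,0],
])

```text
clock: 8.8
tool_pos: [0.4653, 0.0009, 0.083]
orientation: [-179.9, 0.0, -87.3]
force: [0.2, 0.3, -4.2]
opening: 0.0603
gripper_force: 29.9
```

Request:
play_rows([
  [0,0,-0.002,0,0,0],
  [0,0,-0.0025,0,0,0],
  [0,0,0,0,0,0],
  [0,0,0,0,0,0],
])

```text
clock: 9.2
tool_pos: [0.4648, 0.0006, 0.0789]
orientation: [-180.0, 0.0, -87.3]
force: [-0.9, -0.4, -4.2]
opening: 0.0602
gripper_force: 29.9
```

Request:
play_rows([
  [0,0,0,0,0,0],
  [0,0,0,0,0,0],
  [0,0,0,0,0,0],
  [0,0,0,0,0,0],
  [0,0,0,0,0,0],
], gripper=0.9)

```text
clock: 9.7
tool_pos: [0.4649, 0.0007, 0.0789]
orientation: [-180.0, 0.0, -87.3]
force: [-0.1, 0.6, -0.1]
opening: 0.083
gripper_force: 0.0
```

Request:
play_rows([
  [0,0,0.01,0,0,0],
  [0,0,0.02,0,0,0],
  [0,0,0.03,0,0,0],
  [0,0,0.03,0,0,0],
  [0,0,0.03,0,0,0],
  [0,0,0.03,0,0,0],
  [0,0,0.03,0,0,0],
  [0,0,0,0,0,0],
])

```text
clock: 10.5
tool_pos: [0.4665, 0.001, 0.2267]
orientation: [-179.6, 0.1, -87.3]
force: [0.3, -0.1, 0.0]
opening: 0.0832
gripper_force: 0.0
```

Request:
play_rows([
  [0.009,-0.03,0,0,0,0],
  [0.009,-0.03,0,0,0,0],
  [0.009,-0.03,0,0,0,0],
  [0.009,-0.03,0,0,0,0],
  [0.009,-0.03,0,0,0,0],
  [0.009,-0.03,0,0,0,0],
  [0.009,-0.03,0,0,0,0],
  [0,0,0,0,0,0],
  [0,0,0,0,0,0],
])

```text
clock: 11.4
tool_pos: [0.5147, -0.1677, 0.2224]
orientation: [179.9, 0.0, -87.4]
force: [0.1, 0.8, -0.0]
opening: 0.0835
gripper_force: 0.0
```

```bash
cat >> h.py <<'E'
def rects(P,c,r=.06,bands=((.05,.2),(.06,.09),(.092,.2))):
    q=P.reshape(-1,3); q=q[np.isfinite(q[:,2])]; q=q[np.hypot(q[:,0]-c[0],q[:,1]-c[1])<r]
    for lo,hi in bands:
        t=q[(q[:,2]>lo)&(q[:,2]<hi)]
        if len(t)<10: continue
        R=cv2.minAreaRect((t[:,:2]*1000).astype(np.float32)); print(lo,hi,len(t),"z %.4f"%np.median(t[:,2]),np.round(R[0],1),np.round(R[1],1),round(R[2],1))
E
python3 - <<'E'
from h import *
o=get_obs(); print(o["clock"],o["tool_pos"],o["orientation"],o["joint_pos"])
a,P=cloud("wrist"); cv2.imwrite("pics/wB.png",a)
b,Q=cloud("side"); c,R=cloud("scene")
print("B wrist"); rects(P,(.537,-.247)); 
for n,X in (("side",Q),("scene",R),("wrist",P)): print("A in crate",n); rects(X,(.465,.001),.033,((.098,.112),(.07,.12)))
for n,X in (("side",Q),("scene",R)): print("crate",n); rects(X,(.467,-.037),.16,((.118,.13),))
E
```

```text
11.4 [ 0.51473011 -0.16773702  0.22239784] [ 1.79947859e+02  1.30134640e-02 -8.73858522e+01] [ 2.69095659e+00  8.99883453e+00 -1.81458970e+01 -1.46959031e-02
 -6.29073922e+01 -7.01039473e-02]
B wrist
0.05 0.2 3741 z 0.0948 [ 537.7 -253.3] [62. 61.] 70.9
0.06 0.09 1074 z 0.0661 [ 538.1 -253.4] [60.5 60.5] 70.4
0.092 0.2 2527 z 0.0960 [ 537.9 -252.6] [48.9 48.7] 2.7
A in crate side
0.098 0.112 148 z 0.1037 [466.2  -0.6] [44.3 49.2] 73.7
0.07 0.12 153 z 0.1036 [ 4.667e+02 -1.000e-01] [48.  45.7] 6.7
A in crate scene
0.098 0.112 176 z 0.1038 [466.6   2.5] [49.4 47.6] 26.8
0.07 0.12 264 z 0.1020 [464.6   1.5] [59.3 47.6] 26.5
A in crate wrist
crate side
0.118 0.13 758 z 0.1235 [465.7 -37.7] [176.2 210.6] 2.9
crate scene
0.118 0.13 794 z 0.1236 [467.7 -36.3] [178.1 213.2] 2.7
```

View pics/wB.png

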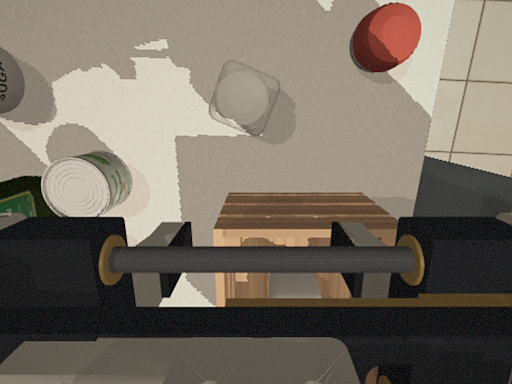

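The wrist view shows white jar B at (245,97), the timer at (387,37), the tin at (87,187) and the crate below. Jar B's sides are at 70.6°, so I'll grip it at tool yaw -109.4.

Request:
play_rows([
  [0.0073,-0.0251,0,0,0,-0.0305],
  [0.0073,-0.0251,0,0,0,-0.0305],
  [0.0073,-0.0251,0,0,0,-0.0305],
  [0.0073,-0.0251,0,0,0,-0.0305],
  [0,0,0,0,0,0],
  [0,0,-0.028,0,0,0],
  [0,0,-0.028,0,0,0],
  [0,0,-0.028,0,0,0],
  [0,0,0,0,0,0],
], gripper=1)

```text
clock: 12.45
tool_pos: [0.5365, -0.2461, 0.1528]
orientation: [179.7, -0.0, -109.2]
force: [0.0, -1.1, 0.3]
opening: 0.0874
gripper_force: 0.0
```

Request:
play_rows([
  [0,0,-0.028,0,0,0],
  [0,0,-0.028,0,0,0],
  [0,0,-0.028,0,0,0],
  [0,0,-0.0165,0,0,0],
  [0,0,-0.011,0,0,0],
  [0,0,0,0,0,0],
  [0,0,0,0,0,0],
])

```text
clock: 13.15
tool_pos: [0.5392, -0.2477, 0.0673]
orientation: [-179.9, -0.0, -109.2]
force: [-0.5, -1.6, 0.5]
opening: 0.0876
gripper_force: 0.0
```

Request:
play_rows([
  [0,0,0,0,0,0],
  [0,0,0,0,0,0],
  [0,0,0,0,0,0],
  [0,0,0,0,0,0],
  [0,0,0,0,0,0],
  [0,0,0,0,0,0],
  [0,0,0,0,0,0],
], gripper=-1)

```text
clock: 13.85
tool_pos: [0.5386, -0.2477, 0.0667]
orientation: [-180.0, -0.0, -109.3]
force: [-1.7, 0.5, 4.8]
opening: 0.0608
gripper_force: 29.9
```

Request:
play_rows([
  [0,0,0.005,0,0,0],
  [0,0,0.005,0,0,0],
  [0,0,0.01,0,0,0],
  [0,0,0,0,0,0],
  [0,0,0,0,0,0],
])

```text
clock: 14.35
tool_pos: [0.5386, -0.2476, 0.0825]
orientation: [-180.0, 0.0, -109.3]
force: [0.1, 0.6, -4.7]
opening: 0.0608
gripper_force: 29.9
```

Request:
play_rows([
  [0,0,0.028,0,0,0],
  [0,0,0.028,0,0,0],
  [0,0,0.028,0,0,0],
  [0,0,0.028,0,0,0],
  [0,0,0.028,0,0,0],
  [0,0,0.028,0,0,0],
  [0,0,0,0,0,0],
])

```text
clock: 15.05
tool_pos: [0.5401, -0.2481, 0.2198]
orientation: [-179.7, 0.0, -109.2]
force: [0.9, -0.2, -4.5]
opening: 0.0605
gripper_force: 29.9
```

Request:
play_rows([
  [-0.011,0.0272,0,0,0,0.0153],
  [-0.011,0.0272,0,0,0,0.0153],
  [-0.011,0.0272,0,0,0,0.0153],
  [-0.011,0.0272,0,0,0,0.0153],
  [-0.011,0.0272,0,0,0,0.0153],
  [-0.011,0.0272,0,0,0,0.0153],
  [-0.011,0.0272,0,0,0,0.0153],
  [-0.011,0.0272,0,0,0,0.0153],
  [0,0,0,0,0,0],
  [0,0,0,0,0,0],
])

```text
clock: 16.05
tool_pos: [0.4675, -0.0732, 0.2158]
orientation: [179.9, 0.0, -87.2]
force: [0.2, -0.2, -5.8]
opening: 0.0604
gripper_force: 29.9
```

Run:
```python
from h import *
o=get_obs(); print(o["clock"],o["tool_pos"],o["orientation"],o["force"])
for n in("side","scene"):
    b,Q=cloud(n); q=Q.reshape(-1,3); hsv=cv2.cvtColor(b,cv2.COLOR_BGR2HSV).reshape(-1,3)
    m=(np.hypot(q[:,0]-.468,q[:,1]+.073)<.05)&(q[:,2]>.135)&(q[:,2]<.21)&(hsv[:,1]<70); print(n,m.sum(),q[m].min(0).round(3),q[m].max(0).round(3))
```

```text
16.05 [ 0.46751181 -0.07319403  0.21583074] [ 1.79944638e+02  7.27114482e-03 -8.71751325e+01] [ 0.19758467 -0.20698559 -5.78409841]
side 529 [ 0.423 -0.084  0.149] [ 0.515 -0.043  0.21 ]
scene 413 [ 0.424 -0.097  0.147] [ 0.516 -0.042  0.21 ]
```

Request:
play_rows([
  [0,0,-0.025,0,0,0],
  [0,0,-0.025,0,0,0],
  [0,0,-0.025,0,0,0],
  [0,0,-0.025,0,0,0],
  [0,0,-0.025,0,0,0],
  [0,0,-0.025,0,0,0],
  [0,0,-0.01,0,0,0],
  [0,0,-0.006,0,0,0],
  [0,0,-0.004,0,0,0],
  [0,0,0,0,0,0],
])

```text
clock: 17.15
tool_pos: [0.4684, -0.0737, 0.081]
orientation: [-180.0, -0.0, -87.2]
force: [0.3, -0.4, -5.5]
opening: 0.0605
gripper_force: 29.9
```

Request:
play_rows([
  [0,0,0,0,0,0],
  [0,0,0,0,0,0],
  [0,0,0,0,0,0],
])

```text
clock: 17.45
tool_pos: [0.4684, -0.0735, 0.0813]
orientation: [-179.9, 0.0, -87.2]
force: [-0.1, 0.1, -4.6]
opening: 0.0605
gripper_force: 29.9
```

Request:
play_rows([
  [0,0,-0.0027,0,0,0],
  [0,0,0,0,0,0],
  [0,0,0,0,0,0],
])

```text
clock: 17.75
tool_pos: [0.468, -0.0736, 0.0785]
orientation: [180.0, -0.0, -87.2]
force: [-0.3, -0.8, -5.4]
opening: 0.0601
gripper_force: 29.9
```

Request:
play_rows([
  [0,0,0,0,0,0],
  [0,0,0,0,0,0],
  [0,0,0,0,0,0],
  [0,0,0,0,0,0],
  [0,0,0,0,0,0],
], gripper=0.9)

```text
clock: 18.25
tool_pos: [0.4683, -0.0736, 0.0788]
orientation: [-180.0, 0.0, -87.2]
force: [0.4, 0.1, -0.4]
opening: 0.0828
gripper_force: 0.0
```

Request:
play_rows([
  [0,0,0.01,0,0,0],
  [0,0,0.02,0,0,0],
  [0,0,0.03,0,0,0],
  [0,0,0.03,0,0,0],
  [0,0,0.03,0,0,0],
  [0,0,0.03,0,0,0],
  [0,0,0.03,0,0,0],
  [0,0,0.01,0,0,0],
])

```text
clock: 19.05
tool_pos: [0.4692, -0.0736, 0.2338]
orientation: [-179.7, 0.0, -87.2]
force: [-0.3, -0.5, -0.4]
opening: 0.0834
gripper_force: 0.0
```

Request:
play_rows([
  [-0.011,0.0485,0,0,0,-0.0063],
  [-0.011,0.0485,0,0,0,-0.0063],
  [-0.011,0.0485,0,0,0,-0.0063],
  [-0.011,0.0485,0,0,0,-0.0063],
  [-0.011,0.0485,0,0,0,-0.0063],
  [-0.011,0.0485,0,0,0,-0.0063],
  [-0.011,0.0485,0,0,0,-0.0063],
  [-0.011,0.0485,0,0,0,-0.0063],
  [-0.011,0.0485,0,0,0,-0.0063],
  [-0.011,0.0485,0,0,0,-0.0063],
], gripper=1)

```text
clock: 20.05
tool_pos: [0.3792, 0.3157, 0.2305]
orientation: [180.0, -0.0, -98.6]
force: [0.7, 0.3, -0.6]
opening: 0.088
gripper_force: 0.0
```

Request:
play_rows([
  [0,0,0,0,0,0],
  [0,0,0,0,0,0],
  [0,0,0,0,0,0],
])

```text
clock: 20.35
tool_pos: [0.3799, 0.3137, 0.2303]
orientation: [180.0, -0.0, -98.6]
force: [0.1, 0.5, -0.5]
opening: 0.0875
gripper_force: 0.0
```

Run:
```python
from h import *
o=get_obs(); print(o["clock"],o["tool_pos"],o["orientation"],o["joint_pos"])
c,R=cloud("scene"); b,Q=cloud("side")
cv2.imwrite("pics/two.png",cv2.resize(c[130:260,210:350],(560,520)))
for n,X in (("side",Q),("scene",R)):
    print(n); 
    for y,x in ((.001,.465),(-.0735,.468)): rects(X,(x,y),.033,((.098,.112),))
rects(Q,(.38,.314),.09,((.066,.08),))
```

```text
20.35 [0.37990799 0.31370156 0.23032309] [ 1.79975504e+02 -4.34205790e-02 -9.85652199e+01] [ 6.24510216e+01  3.87609715e+00 -2.30074057e+01 -1.01301139e-02
 -6.31655252e+01 -7.10116740e+01]
side
0.098 0.112 11 z 0.1014 [458.3  18.1] [25.9  3.4] 9.8
scene
0.098 0.112 164 z 0.1038 [466.6   1. ] [48.  46.2] 75.5
0.066 0.08 1713 z 0.0743 [380.5 315.4] [125.   68.5] 81.2
```

View pics/two.png

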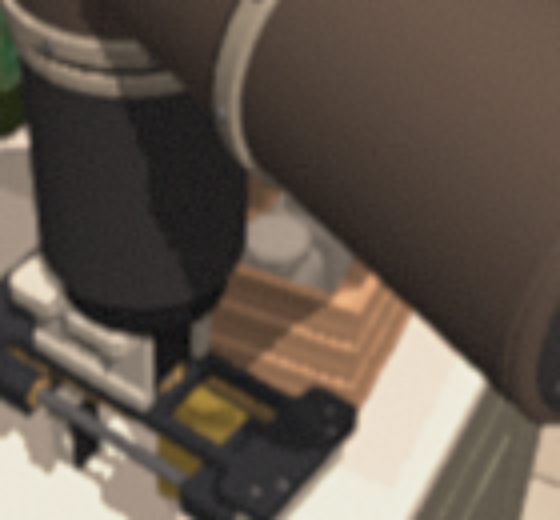

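Request:
play_rows([
  [0.0005,0.0015,-0.03,0,0,0],
  [0,0,-0.03,0,0,0],
  [0,0,-0.03,0,0,0],
  [0,0,-0.03,0,0,0],
  [0,0,-0.03,0,0,0],
  [0,0,-0.03,0,0,0],
  [0,0,-0.03,0,0,0],
  [0,0,-0.0165,0,0,0],
  [0,0,0,0,0,0],
  [0,0,0,0,0,0],
])

```text
clock: 21.45
tool_pos: [0.3809, 0.3152, 0.0498]
orientation: [-180.0, -0.0, -98.6]
force: [-0.1, -0.5, -0.0]
opening: 0.0873
gripper_force: 0.0
```

Request:
play_rows([
  [0,0,0,0,0,0],
  [0,0,0,0,0,0],
  [0,0,0,0,0,0],
  [0,0,0,0,0,0],
  [0,0,0,0,0,0],
  [0,0,0,0,0,0],
], gripper=-1)

```text
clock: 22.05
tool_pos: [0.3807, 0.316, 0.0502]
orientation: [-180.0, 0.1, -98.6]
force: [-0.4, -0.7, 6.9]
opening: 0.0705
gripper_force: 30.0
```

Request:
play_rows([
  [0,0,0.01,0,0,0],
  [0,0,0.02,0,0,0],
  [0,0,0.03,0,0,0],
  [0,0,0.03,0,0,0],
  [0,0,0.03,0,0,0],
  [0,0,0.03,0,0,0],
  [0,0,0.03,0,0,0],
  [0,0,0.03,0,0,0],
  [0,0,0,0,0,0],
])

```text
clock: 22.95
tool_pos: [0.3815, 0.3169, 0.2212]
orientation: [-179.8, 0.3, -98.5]
force: [0.3, 0.4, -1.3]
opening: 0.0707
gripper_force: 30.0
```

Request:
play_rows([
  [0.0107,-0.0441,0,0,0,0.0063],
  [0.0107,-0.0441,0,0,0,0.0063],
  [0.0107,-0.0441,0,0,0,0.0063],
  [0.0107,-0.0441,0,0,0,0.0063],
  [0.0107,-0.0441,0,0,0,0.0063],
  [0.0107,-0.0441,0,0,0,0.0063],
  [0,0,0,0,0,0],
  [0,0,0,0,0,0],
])

```text
clock: 23.75
tool_pos: [0.4316, 0.103, 0.2172]
orientation: [180.0, -0.0, -91.9]
force: [-0.3, 0.8, -0.4]
opening: 0.0706
gripper_force: 30.0
```

Run:
```python
from h import *
o=get_obs(); print(o["clock"],o["tool_pos"],o["orientation"])
for n in("wrist","side","scene"):
    a,P=cloud(n); print(n)
    if n=="wrist": cv2.imwrite("pics/w2.png",a)
    for y,x in ((.001,.465),(-.0735,.468)): rects(P,(x,y),.035,((.1,.112),))
    if n!="wrist": rects(P,tuple(o["tool_pos"][:2]),.1,((.228,.25),(.235,.25)))
```

```text
23.75 [0.43161691 0.10304631 0.21718357] [ 1.79974084e+02 -8.26870470e-05 -9.18985783e+01]
wrist
0.1 0.112 3042 z 0.1041 [466.4  -3.5] [49.5 49.5] 24.4
0.1 0.112 109 z 0.1011 [469.7 -54. ] [ 4.5 24.4] 88.4
side
0.228 0.25 1023 z 0.2409 [432.9 102.8] [126.5 112.5] 87.8
0.235 0.25 869 z 0.2412 [433.1 102.3] [126.3 112.5] 89.1
scene
0.228 0.25 775 z 0.2413 [428.3 116.4] [124.1  99.6] 54.9
0.235 0.25 669 z 0.2416 [438.2 115.5] [ 97.8 123.3] 27.6
```

View pics/w2.png

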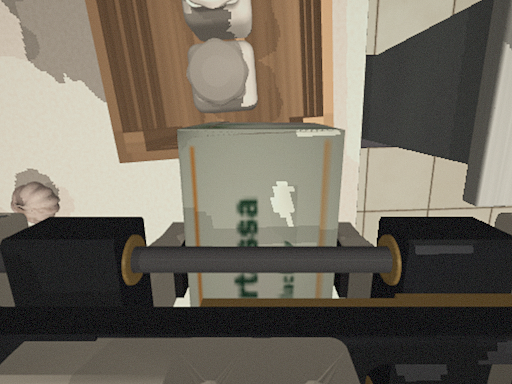

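Jar A is upright at (218,75). Jar B at (215,15) is cut off by the frame, so I'll move nearer and check it before placing the packet.

Request:
play_rows([
  [0.0107,-0.0441,0,0,0,0.0063],
  [0.0107,-0.0441,0,0,0,0.0063],
  [0,0,0,0,0,0],
  [0,0,0,0,0,0],
])

```text
clock: 24.3
tool_pos: [0.449, 0.0335, 0.2172]
orientation: [180.0, -0.0, -89.5]
force: [-0.5, 0.7, 0.1]
opening: 0.0704
gripper_force: 30.0
```

Run:
```python
from h import *
o=get_obs(); print(o["clock"],o["tool_pos"],o["orientation"])
a,P=cloud("wrist")
for y,x in ((-.003,.465),(-.0765,.468)):
    rects(P,(x,y),.035,((.1,.112),))
    q=P.reshape(-1,3); q=q[(np.hypot(q[:,0]-x,q[:,1]-y)<.018)&(q[:,2]>.08)&(q[:,2]<.13)]
    s=np.linalg.lstsq(np.c_[q[:,:2],np.ones(len(q))],q[:,2],rcond=None)[0]; print(len(q),"slope",s[:2].round(3),np.median(q[:,2]).round(4))
```

```text
24.3 [0.44897028 0.03353041 0.21722144] [ 1.79981071e+02 -3.96409243e-03 -8.95384996e+01]
0 slope [0. 0.] nan
0.1 0.112 3056 z 0.1040 [468.1 -77.8] [49.3 48.9] 25.8
1647 slope [ 0.023 -0.04 ] 0.1049
  return _methods._mean(a, axis=axis, dtype=dtype,
  ret = ret.dtype.type(ret / rcount)
```

Request:
play_rows([
  [0.011,-0.0437,0,0,0,0.0064],
  [0.011,-0.0438,0,0,0,0.0064],
  [0,0,0,0,0,0],
  [0,0,-0.02,0,0,0],
  [0,0,-0.02,0,0,0],
  [0,0,-0.015,0,0,0],
  [0,0,-0.01,0,0,0],
  [0,0,0,0,0,0],
  [0,0,0,0,0,0],
])

```text
clock: 25.25
tool_pos: [0.4669, -0.0363, 0.1657]
orientation: [-180.0, -0.0, -87.1]
force: [-0.5, 1.3, -0.6]
opening: 0.0706
gripper_force: 30.0
```

Request:
play_rows([
  [0,0,-0.0025,0,0,0],
  [0,0,-0.0025,0,0,0],
  [0,0,0,0,0,0],
  [0,0,0,0,0,0],
])

```text
clock: 25.65
tool_pos: [0.4666, -0.0367, 0.1616]
orientation: [-180.0, 0.0, -87.2]
force: [1.1, -0.5, -1.8]
opening: 0.0708
gripper_force: 30.0
```

Request:
play_rows([
  [0,0,-0.0025,0,0,0],
  [0,0,-0.0025,0,0,0],
  [0,0,0,0,0,0],
  [0,0,0,0,0,0],
])

```text
clock: 26.05
tool_pos: [0.4665, -0.0367, 0.1573]
orientation: [180.0, -0.0, -87.2]
force: [0.6, -0.2, -1.2]
opening: 0.0705
gripper_force: 30.0
```

Request:
play_rows([
  [0,0,-0.0015,0,0,0],
  [0,0,0,0,0,0],
  [0,0,0,0,0,0],
])

```text
clock: 26.35
tool_pos: [0.4668, -0.0366, 0.1565]
orientation: [-180.0, -0.0, -87.2]
force: [-0.6, -0.5, 2.2]
opening: 0.0705
gripper_force: 30.0
```

The packet has touched down: the vertical force went from -1.2 to +2.2 N. I'll release it and back off.

Request:
play_rows([
  [0,0,0,0,0,0],
  [0,0,0,0,0,0],
  [0,0,0,0,0,0],
  [0,0,0,0,0,0],
  [0,0,0,0,0,0],
  [0,0,0,0,0,0],
], gripper=1)

```text
clock: 26.95
tool_pos: [0.4665, -0.0366, 0.1562]
orientation: [180.0, -0.0, -87.2]
force: [-1.0, -0.5, 0.1]
opening: 0.0871
gripper_force: 0.0
```

Request:
play_rows([
  [0,0,0.005,0,0,0],
  [0,0,0.015,0,0,0],
  [0,0,0.025,0,0,0],
  [0,0,0.03,0,0,0],
  [0,0,0.03,0,0,0],
  [0,0,0.03,0,0,0],
  [0,0.03,0.0,0,0,0],
  [0,0.03,0,0,0,0],
  [0,0.03,0,0,0,0],
  [0,0,0,0,0,0],
])

```text
clock: 27.95
tool_pos: [0.4667, 0.0371, 0.2646]
orientation: [-180.0, 0.0, -87.1]
force: [-0.2, -0.6, -0.3]
opening: 0.0877
gripper_force: 0.0
```

Run:
```python
from h import *
o=get_obs(); print(o["clock"],o["tool_pos"],o["opening"],o["force"])
for n in("wrist","side","scene"):
    a,P=cloud(n); print(n)
    if n=="side": cv2.imwrite("pics/end.png",cv2.resize(a[100:280,180:360],(600,600)))
    rects(P,(.467,-.037),.09,((.165,.195),))
    q=P.reshape(-1,3); q=q[(np.hypot(q[:,0]-.467,q[:,1]+.037)<.06)&(q[:,2]>.165)&(q[:,2]<.195)]
    if len(q)>20: print("slope",np.linalg.lstsq(np.c_[q[:,:2],np.ones(len(q))],q[:,2],rcond=None)[0][:2].round(3))
```

```text
27.95 [0.4667467  0.03714586 0.26463329] 0.08768576134734153 [-0.15766883 -0.62501663 -0.2852407 ]
wrist
0.165 0.195 15355 z 0.1808 [469.3 -40.7] [ 67.5 124.1] 2.8
slope [0.011 0.007]
side
0.165 0.195 702 z 0.1799 [468.6 -37.6] [ 68.3 128.6] 3.1
slope [ 0.043 -0.007]
scene
0.165 0.195 656 z 0.1801 [470.  -35.7] [ 68.9 125. ] 3.2
slope [0.068 0.017]
```

View pics/end.png

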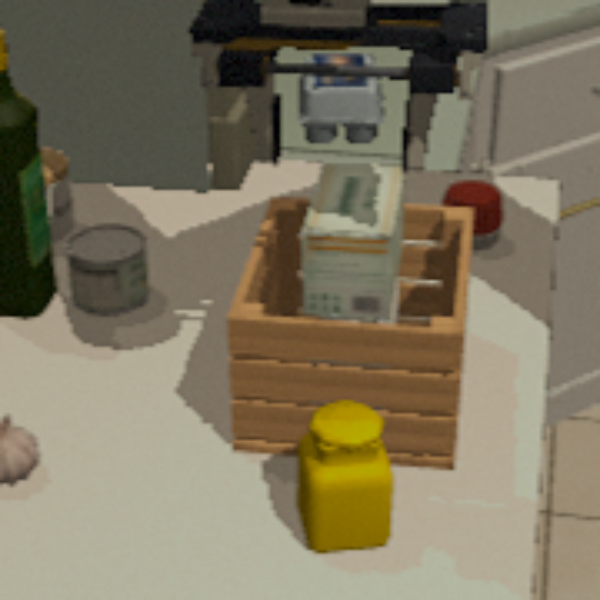

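The packet lies level across the jars with its top at 0.180 m, centred in the crate. The tin, garlic and timer look unmoved. I'll hand in.

```bash
python3 -c "
from plant import *
print(close_job())"
```

```text
the job is handed in; nothing more can be done
None
```

I handed the job in at about 28 s: both jars stand upright on the crate floor and the tea packet rests level across their caps; I lowered each jar to about 5 mm above the floor before letting go, and the hand-in gave no verdict.

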